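# Fit a dryer drum roller and click its retaining cap home

## Robot

A 7-joint arm with a two-finger parallel gripper is mounted at the origin on the work surface. World frame = base frame: x ahead of the robot, y to its left, z up, the work surface at z = 0. Lengths are in mm, angles in rad, forces in N, time in s.
With the tool pointing down it reaches from about 350 to 775 mm from the base axis. Payload 3.1 kg.
Tool frame: the origin (TCP) lies midway between the tips of the shut fingers; the grasp point (between the pads) lies manip.grip_point_offset behind it (manip.grip_point_offset is the distance from the TCP to the grasp point, in mm); z points along the fingers, y is the line along which they close (so a half turn about z gives the same grasp; the last joint's range is limited). The gripper opens to 85 mm and grips with 20 to 120 N. Pads are 22 mm wide; open, the fingers measure 114 mm over their backs; the gripper's body (76 mm by 85 mm) begins 54 mm behind the grasp point. The pads swing forward as they close: fully open they stand 13 mm farther back than shut.
Start: joints at [1.233, 0.311, 0.014, 1.512, -0.004, 1.319, -0.027], TCP at [160.361, -526.12, 231.304] pointing down, gripper open.
Joint ranges: [-2.7, 2.7], [-0.3, 1.91], [-1.27, 1.3], [0.12, 2.57], [-1.44, 4.58], [0.2, 2.03], [-3.05, 3.05]. Speed limits (rad/s): [2.79, 2.79, 3.14, 3.14, 3.14, 3.14, 3.14].

## Interface

Orientations are given as a unit quaternion [x, y, z, w].
In Python, from plant import sensors, cams, manip, models gives the robot as it stands. The module is installed in compiled form; this text tells all that it offers.
- The arm moves only by the tool carry_out, never from a script. Its arguments are lists of equal length, an entry for each row: "hand": the opening, from 0 (shut) to 1 (fully open); "delta_pos": the shift along the tool's x, y, z in mm, a list of three; "twist": the turn, a rotation vector about the tool's x, y, z in rad, a list of three. A call has 1 to 10 rows; each row is the pose to reach, as a shift and turn from the pose commanded when the call began, along the tool's axes at that moment; what a row does not reach only later rows make up. A row lasts 1/12 s, in which the tool goes at most 41.7 mm and 7.16 degrees, less where a joint would pass 70% of its speed; a pose out of reach is approached as far as the arm can. A call with a gripper value outside its range is refused whole. The fingers move at their own pace and stop on an object; "grip_force" is the grip in N (left out, the last holds). Time passes only in rows, so rows that repeat a pose let the fingers close. It gives the time, the measured TCP pose, the force, the opening and the grip force at its end, in the units of the state.
- sensors.get_state(): the state, without advancing time (a new reading comes with each control period).
- cams.capture(name): name is "scene" or "top" or "wrist"; returns the picture (420x560x3 uint8, red, green, blue); there is no depth.
- cams.get_calibration(name): a dict with "vertical_fov" (degrees; the focal length in pixels is half the picture's height over the tangent of half this angle, whatever the lens; pixels are square), "cx", "cy" (the principal point, pixels), "R" (3x3) and "t" (3): a world point X has camera coordinates R X + t. Camera axes: x right, y down, z forward; pixel columns grow to the right and rows downward; lengths in mm; the calibration is good to about 2 mm. A picture is of the moment at which its call begins: read the wrist's pose just before it. get_calibration takes no time and is no camera call; for the wrist camera it gives the pose at the moment of the call.
- manip.close_job(): hands the job in; it is judged then, once.
Trained networks look in the newest picture that a camera, given by its name, has taken for a name from the list of things; names that differ only in an ending like _2 or _b are one class to them, and where a whole thing is asked for, a point or a joint stands for the part that bears it (a point fixed in the world has none). Each returns a list of dicts, best first, with "p" (0 to 1); they miss things now and then, are a little off and sometimes report something else, mostly with a low value. They report only what shows in the picture. A call takes as long as a camera call. They do not tell look-alikes from the thing itself.
- models.look_for(thing, camera): "at" ([column, row] as shares, 0 to 1, of the picture: columns of its width, rows of its height, amid what is visible of it).
- models.regions_of(thing, camera): "pixels" (420x560 bool, what is visible of it) and "at" ([column, row] as shares, 0 to 1, of the picture: columns of its width, rows of its height, amid what is visible of it).
The state is a dict: "time_s": time; "q": joint angles; "joint_velocities": joint speeds; "joint_torque": joint torques, N m; "position": TCP position; "tool_rot": TCP orientation; "wrist_force": force on the tool from outside, world axes, zero at the start; "ft_torque": the same for the moment, N m; "grip_width": opening from 0.0 (shut) to 1.0 (fully open); "gripper_force": force on a finger pad.
Only numpy, scipy, OpenCV 4.12 (cv2) and the standard library are available. Lean on these libraries where they do the work, as an engineer would, in place of code of your own. Each camera call takes 0.05 s, during which the arm holds its last target. There are 200 camera calls.

## Task

Refit the dryer's drum roller: slide the rubber-tyred roller down over the stud of the bolted-down bracket until it is fully home, then press the retaining cap straight down onto the same stud until it clicks over the spring balls, and keep pressing after the force drops until it is bottomed. Finish while still holding on to the cap and pressing it down firmly, about 10 N; do not let go or back off. Do not knock over the grease jar.

Things in the scene. Friction and masses are not known exactly. Their poses are not given: they have to be found in the camera images.
- roller_center (a point): Drum roller, loose, flat on the table: grey plastic hub in a black rubber tyre, 60 mm outside diameter, 24 mm thick, 28 mm through bore, about 90 g. The point is its centre, half-way up (12 mm above its underside); z is its axis, either end may face up. The steel disc of similar size has only a small hole and is not it.
- cap_center (a point): Retaining cap, loose, standing on the table mouth down: plain grey plastic cylinder, closed bevelled top, 36 mm outside diameter, 32 mm tall, about 35 g. The point is its centre, half-way up (16 mm above its lower edge); z points to the closed top. Inside: 19.5 mm deep, 27 mm bore, at the mouth a 3 mm high snap lip of 21 mm bore.
- stud_top (a point): Centre of the stud's top face, 62.5 mm above the table; z up. Seated, the cap's inner roof rests here: its lower edge is then 19.5 mm below this point and 3 mm clear of the roller, its centre 3.5 mm below this point.
- roller_seat (a point): Point on the stud's axis at the top of the collar, 16 mm above the table (46.5 mm below the stud's top): the roller's underside rests here when it is fully home, its centre then 12 mm above this point.
- bracket: Fixed bracket: grey 100 x 100 mm plate 12 mm thick with the upright steel stud in its middle. From the plate up: 40 mm collar 4 mm high, 25 mm journal 20 mm high, 18 mm neck, its tip tapered to 10 mm over the last 5.5 mm; the stud's top is 62.5 mm above the table. Origin at the centre of the plate's underside, on the table; z up along the stud.
- cap: The retaining cap of cap_center; the origin is the centre of its lower edge, z up to its closed top.
- grease_center (a point): Grease jar, white with metal lid, upright, 60 mm diameter, 60 mm tall; the point is its centre, 30 mm up; z up. Leave it standing.
- snap_balls (a point): Point on the stud's axis level with four spring balls, 10 mm below the stud's top; the balls stick out to 25 mm across. The roller passes them freely; the cap's lip must be forced over them. It meets them when the cap's lower edge is about 5 mm below the stud's top, takes roughly 8 to 12 N, then the force drops.
There are look-alikes about, which are no part of the job. Several things look just like the part that bears roller_center: the one meant starts nearest to the robot's base. What is shaped like the cap but green is not meant.

How it is judged:
By the outcome, as a careful person would: the job done as asked, in the order asked, and still so for the second after the job is handed in, while the arm keeps its last pose, push and grip.
It also fails if it takes over 64 s, if anything falls off the work surface, if the arm or the gripper's body presses on something with over 40 N, if the wrist force passes 120 N, or if a joint passes its speed limit or range.

## Working session

There is one attempt and no reset: what is moved stays moved. The work goes in short steps, Python scripts to look and compute and a tool call to move; the robot and the scene stay as the last step left them, time stands still between calls to the robot, and variables do not carry over. Pictures are saved under pics/ and viewed, at most 10 in all, crops included, and the job is handed in when it is done.

Besides the shell and the picture viewer there is one more tool, called after "Request:" by a JSON object that holds its "op" and its "data". carry_out: Moves the arm, as the interface text tells. Its arguments: {"type":"object","properties":{"hand":{"type":"array","items":{"type":"number"}},"delta_pos":{"type":"array","items":{"type":"array","items":{"type":"number"}}},"twist":{"type":"array","items":{"type":"array","items":{"type":"number"}}},"grip_force":{"type":"number"}},"required":["hand","delta_pos","twist"]}

```bash
mkdir -p pics; cat > h.py <<'E'
import numpy as np,cv2
from plant import sensors,cams,manip,models
from scipy.spatial.transform import Rotation as Ro
def ray(c,px):
    k=cams.get_calibration(c) if isinstance(c,str) else c
    f=210/np.tan(np.radians(k["vertical_fov"])/2)
    R=np.array(k["R"]);t=np.array(k["t"])
    d=R.T@np.array([(px[0]-k["cx"])/f,(px[1]-k["cy"])/f,1.])
    return -R.T@t,d
def atz(c,px,z):
    o,d=ray(c,px); return o+d*(z-o[2])/d[2]
def proj(c,X):
    k=cams.get_calibration(c) if isinstance(c,str) else c
    f=210/np.tan(np.radians(k["vertical_fov"])/2)
    p=np.array(k["R"])@np.array(X)+np.array(k["t"]); return np.array([k["cx"]+f*p[0]/p[2],k["cy"]+f*p[1]/p[2]])
def delta(target):
    s=sensors.get_state(); return Ro.from_quat(s["tool_rot"]).inv().apply(np.array(target)-np.array(s["position"]))
def save(im,n): cv2.imwrite("pics/"+n+".png",im[...,::-1])
E
python3 - <<'E'
from h import *
np.set_printoptions(precision=1,suppress=True)
s=sensors.get_state(); print(s["tool_rot"],s["position"],manip.grip_point_offset,s["grip_width"])
ims=[]
H={"roller_center":12,"cap_center":16,"stud_top":62.5,"grease_center":30,"roller_seat":16,"bracket":6}
for c in["top","scene"]:
    im=cams.capture(c); save(im,c)
    for n,z in H.items():
        for d in models.look_for(n,c):
            if d["p"]<.2: continue
            px=np.array(d["at"])*[560,420]; print(c,n,round(d["p"],2),px,atz(c,px,z))
E
```

```text
[ 1.   0.1 -0.  -0. ] [ 160.1 -525.4  230.2] 18.700000000000003 0.9992428126954285
top roller_center 0.58 [106.7 201.7] [595.7 423.2  12. ]
top roller_center 0.55 [159.6 216. ] [567.1 308.1  12. ]
top cap_center 0.73 [435.7 255.2] [ 494.7 -289.1   16. ]
top cap_center 0.56 [435.8 218.2] [ 574.5 -289.1   16. ]
top stud_top 0.58 [314.2 264.4] [472.2 -24.1  62.5]
top grease_center 0.6 [288.4 139.7] [736.1  33.5  30. ]
top roller_seat 0.55 [313.8 258.5] [482.4 -26.5  16. ]
top bracket 0.86 [311.8 263.2] [471.7 -23.    6. ]
scene roller_center 0.76 [365.9 184.9] [560.2 315.9  12. ]
scene roller_center 0.58 [400.4 179.4] [587.4 409.   12. ]
scene cap_center 0.8 [117.6 255.6] [ 495.8 -292.    16. ]
scene cap_center 0.6 [127.8 276.1] [ 563.9 -286.3   16. ]
scene stud_top 0.62 [233.8 208.5] [532.8 -39.7  62.5]
scene grease_center 0.96 [312. 264.] [732.2  33.7  30. ]
scene roller_seat 0.76 [235.1 212.9] [494.3 -23.4  16. ]
scene bracket 0.96 [231.4 212.3] [476.1 -25.8   6. ]
```

View pics/top.png

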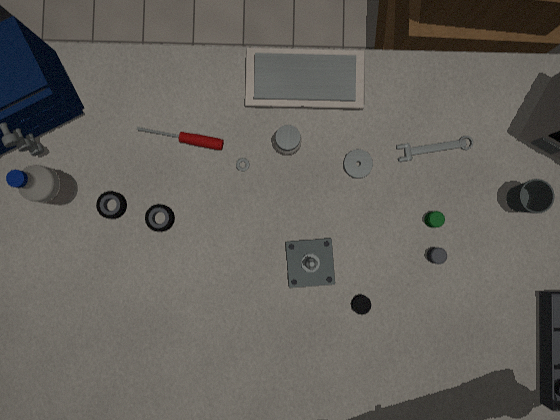

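View pics/scene.png

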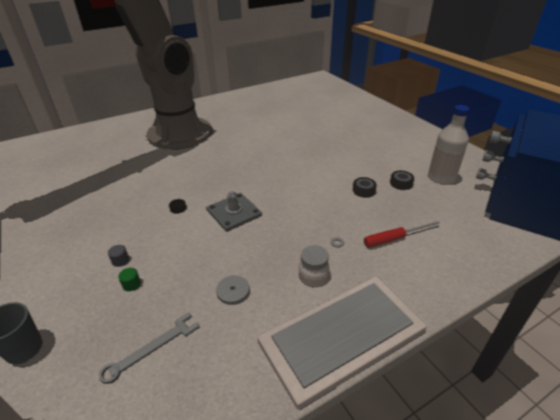

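The top view shows the bracket at (311,263), two tyred rollers at (159,217) and (111,205), and the steel disc at (358,163). The grey cap is at (436,256), the green one at (435,218) and the jar at (288,140). The roller at about (565,311) mm is nearer the base, so that is the one meant.

```bash
python3 - <<'E'
from h import *
np.set_printoptions(precision=2,suppress=True)
s=sensors.get_state();R=Ro.from_quat(s["tool_rot"]);print(R.as_matrix());
print(delta([473,-24,230]),delta([565,311,200]))
k=cams.get_calibration("wrist");R_=np.array(k["R"]);c=-R_.T@k["t"];print("cam",c,"in tool",R.inv().apply(c-s["position"]),"axis",R_[2],k["vertical_fov"])
E
```

```text
[[ 0.96  0.29  0.  ]
 [ 0.29 -0.96 -0.  ]
 [-0.    0.   -1.  ]]
[ 445.46 -389.17    1.29] [ 631.15 -682.79   31.25]
cam [ 223.58 -506.99  374.22] in tool [  66.05    0.12 -142.87] axis [-0.25 -0.08 -0.97] 67.19925366858665
```

Request:
{"op": "carry_out", "data": {"hand": [1, 1, 1, 1, 1, 1, 1, 1], "delta_pos": [[28, -24, 0], [56, -49, 0], [84, -73, 0], [112, -98, 0], [140, -122, 0], [168, -147, 0], [196, -171, 0], [224, -196, 0]], "twist": [[0, 0, 0.06], [0, 0, 0.12], [0, 0, 0.18], [0, 0, 0.24], [0, 0, 0.29], [0, 0, 0.29], [0, 0, 0.29], [0, 0, 0.29]]}}

```text
time_s: 1.37
position: [318.2, -271.8, 231.6]
tool_rot: [1.0, 0.003, 0.0, 0.0]
wrist_force: [1.8, -0.4, 0.4]
grip_width: 1.003
gripper_force: 0.0
```

```bash
python3 - <<'E'
from h import *
np.set_printoptions(precision=2,suppress=True)
s=sensors.get_state();R=Ro.from_quat(s["tool_rot"]);print(R.as_matrix(),s["position"],s["q"]);
print(delta([455,-24,230]))
E
```

```text
[[ 1.    0.01  0.  ]
 [ 0.01 -1.   -0.  ]
 [ 0.    0.   -1.  ]] [ 318.2  -271.83  231.62] [ 0.84  0.05 -0.18  1.83  0.01  1.26 -0.91]
[ 138.19 -247.06    1.48]
```

Request:
{"op": "carry_out", "data": {"hand": [1, 1, 1, 1, 1, 1, 1, 1, 1], "delta_pos": [[18, -31, 0], [36, -62, 0], [54, -93, 0], [72, -124, 0], [90, -155, 0], [108, -186, 0], [123, -217, 0], [138, -247, 0], [138, -247, 0]], "twist": [[0, 0, 0], [0, 0, 0], [0, 0, 0], [0, 0, 0], [0, 0, 0], [0, 0, 0], [0, 0, 0], [0, 0, 0], [0, 0, 0]]}}

```text
time_s: 2.12
position: [456.4, -16.9, 231.9]
tool_rot: [1.0, 0.009, 0.002, -0.003]
wrist_force: [-0.6, 0.9, -0.0]
grip_width: 0.999
gripper_force: 0.0
```

```bash
cat > look.py <<'E'
import sys
from h import *
np.set_printoptions(precision=1,suppress=True)
name=sys.argv[1]; things=[a.split(":") for a in sys.argv[2:]]
s=sensors.get_state();k=cams.get_calibration("wrist");im=cams.capture("wrist");save(im,name);print(s["position"],s["time_s"])
np.save("pics/"+name+".npy",np.array([k],dtype=object),allow_pickle=True)
for n,z in things:
    for d in models.look_for(n,"wrist"):
        if d["p"]>.2:
            px=np.array(d["at"])*[560,420]; print(n,round(d["p"],2),px,atz(k,px,float(z)))
g=cv2.medianBlur(cv2.cvtColor(im,cv2.COLOR_RGB2GRAY),3)
E
python3 look.py w1 stud_top:62.5 roller_seat:16 bracket:6 snap_balls:52.5
```

```text
[456.4 -16.9 231.9] 2.1167
stud_top 0.89 [288.  168.4] [481.2 -17.   62.5]
roller_seat 0.92 [289.3 166.4] [477.5 -18.4  16. ]
bracket 0.97 [288.9 169.6] [472.5 -18.1   6. ]
snap_balls 0.9 [289.3 166.7] [481.7 -18.3  52.5]
snap_balls 0.65 [534.7 157.5] [ 495.4 -265.1   52.5]
```

View pics/w1.png

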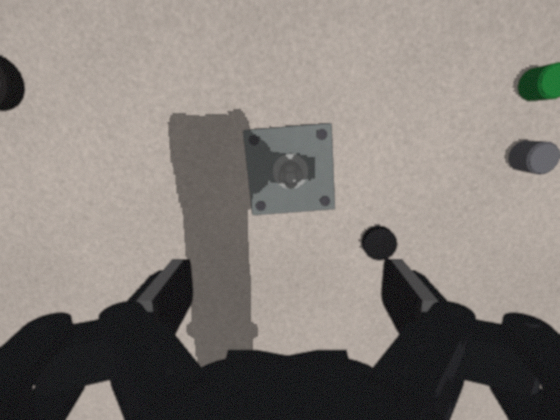

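The plate is centred near (290,169) with the stud at (291,172). The arm was still settling, so I'll measure the plate again now that it is at rest.

```bash
cat > plate.py <<'E'
from h import *
np.set_printoptions(precision=1,suppress=True)
s=sensors.get_state();print(s["position"],s["time_s"])
for c in ["wrist","top"]:
    k=cams.get_calibration(c);im=cams.capture(c)
    r=models.regions_of("bracket",c)[0]; m=r["pixels"].astype(np.uint8)
    q=cv2.boxPoints(cv2.minAreaRect(cv2.findNonZero(m)))
    P=np.array([atz(k,p,12) for p in q]); print(c,r["p"],P[:,:2].tolist(),P.mean(0), [np.linalg.norm(P[i]-P[i-1]) for i in range(4)])
    if c=="wrist":
        for n,z in (("stud_top",62.5),("roller_seat",16)):
            d=models.look_for(n,c)[0];px=np.array(d["at"])*[560,420];print(n,d["p"],px,atz(k,px,z))
        save(im,"w2")
E
python3 plate.py; python3 - <<'E'
from h import *
print(delta([520,311,200]))
E
```

```text
[453.6 -27.2 231.2] 2.3667
wrist 0.7 [[516.5255368867156, 34.314867519822904], [526.4744427482583, -63.32345860959439], [429.0264699277524, -76.68223577050378], [417.59773682347793, 28.09176285304158]] [472.4 -19.4  12. ] [np.float64(99.1233406269464), np.float64(98.14389159390558), np.float64(98.35936322516986), np.float64(105.39547773949045)]
stud_top 0.86 [278.1 165. ] [481.2 -19.1  62.5]
roller_seat 0.93 [276.9 165.1] [475.4 -16.5  16. ]
top 0.76 [[519.283187386944, 36.9672787843424], [529.7439758961713, -64.17161415218874], [455.4236693503826, -71.50252389376922], [445.1012193670744, 29.283272554951417]] [487.4 -17.4  12. ] [np.float64(74.57887322180636), np.float64(101.67843311470673), np.float64(74.680989566952), np.float64(101.31302847837908)]
[  67.60901455 -336.92024356   31.26060184]
```

Request:
{"op": "carry_out", "data": {"hand": [1, 1, 1, 1, 1, 1, 1, 1, 1, 1], "delta_pos": [[8, -38, 4], [16, -76, 8], [24, -114, 12], [32, -152, 16], [40, -190, 20], [48, -228, 24], [54, -266, 28], [60, -300, 31], [65, -325, 31], [68, -337, 31]], "twist": [[0, 0, 0], [0, 0, 0], [0, 0, 0], [0, 0, 0], [0, 0, 0], [0, 0, 0], [0, 0, 0], [0, 0, 0], [0, 0, 0], [0, 0, 0]]}}

```text
time_s: 3.5
position: [518.7, 316.7, 199.6]
tool_rot: [1.0, 0.005, -0.001, -0.002]
wrist_force: [0.5, -0.3, 0.3]
grip_width: 0.999
gripper_force: 0.0
```

Request:
{"op": "carry_out", "data": {"hand": [1, 1, 1], "delta_pos": [[0, 0, 0], [0, 0, 0], [0, 0, 0]], "twist": [[0, 0, 0], [0, 0, 0], [0, 0, 0]]}}

```text
time_s: 3.75
position: [520.5, 310.0, 200.1]
tool_rot: [1.0, 0.002, -0.0, 0.001]
wrist_force: [-0.2, -0.3, -0.4]
grip_width: 1.004
gripper_force: 0.0
```

```bash
python3 look.py w3 roller_center:12
python3 - <<'E'
from h import *
np.set_printoptions(precision=2,suppress=True)
k=cams.get_calibration("wrist");cams.capture("wrist")
for r in models.regions_of("roller_center","wrist"):
    m=r["pixels"].astype(np.uint8)
    c=max(cv2.findContours(m,0,1)[0],key=cv2.contourArea)[:,0]
    for z in(12,24):
        P=np.array([atz(k,p,z) for p in c])[:,:2].astype(np.float32);print(r["p"],z,cv2.minEnclosingCircle(P),cv2.fitEllipse(P))
s=sensors.get_state();print(s["position"],Ro.from_quat(s["tool_rot"]).as_matrix())
# plate edges in w2
E
```

```text
[520.5 310.  200.1] 3.75
roller_center 0.65 [171.7 124.5] [586.4 425.8  12. ]
0.64 12 ((561.2596435546875, 306.57391357421875), 30.833839416503906) ((561.2503051757812, 306.894287109375), (59.10417938232422, 60.306129455566406), 32.16645050048828)
0.64 24 ((562.183349609375, 306.69146728515625), 29.716922760009766) ((562.1743774414062, 307.0002746582031), (56.96319580078125, 58.12160110473633), 32.166648864746094)
0.61 12 ((586.28759765625, 412.8232421875), 33.41553497314453) ((587.6976928710938, 413.3922119140625), (59.741737365722656, 66.11273193359375), 8.1885986328125)
0.61 24 ((586.3047485351562, 409.092041015625), 32.20509719848633) ((587.663818359375, 409.6404113769531), (57.577659606933594, 63.717864990234375), 8.188582420349121)
[520.58 310.18 200.53] [[ 1.  0.  0.]
 [ 0. -1. -0.]
 [ 0.  0. -1.]]
```

View pics/w3.png

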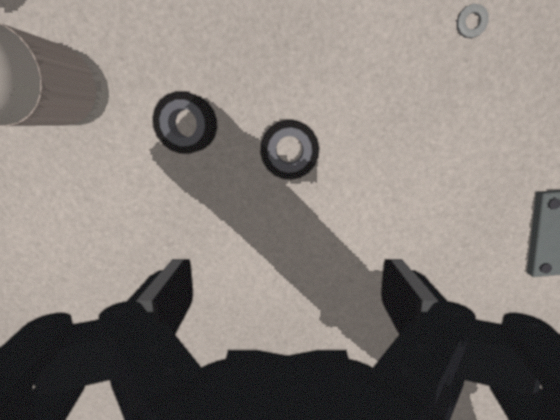

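The wanted roller is at (290,149), about (562,307) mm, and the other one is at (185,122), far enough to leave room for the fingers. Descending onto it.

Request:
{"op": "carry_out", "data": {"hand": [1, 1, 1, 1, 1, 1, 1, 1, 1, 1], "delta_pos": [[15, 1, 30], [30, 3, 60], [41.5, 3, 90], [41.5, 3, 120], [41.5, 3, 145], [41.5, 3, 165], [41.5, 3, 180], [41.5, 3, 190], [41.5, 3, 197], [41.5, 3, 197]], "twist": [[0, 0, 0], [0, 0, 0], [0, 0, 0], [0, 0, 0], [0, 0, 0], [0, 0, 0], [0, 0, 0], [0, 0, 0], [0, 0, 0], [0, 0, 0]]}}

```text
time_s: 4.78
position: [561.0, 308.0, 2.1]
tool_rot: [1.0, 0.003, -0.001, 0.001]
wrist_force: [-0.1, -0.7, 0.2]
grip_width: 0.998
gripper_force: 0.0
```

Request:
{"op": "carry_out", "data": {"hand": [1, 0.5, 0.5, 0.5, 0.5, 0.5, 0.5, 0.5], "delta_pos": [[0, 0, 0], [0, 0, 0], [0, 0, 0], [0, 0, 0], [0, 0, 0], [0, 0, 0], [0, 0, 0], [0, 0, 0]], "twist": [[0, 0, 0], [0, 0, 0], [0, 0, 0], [0, 0, 0], [0, 0, 0], [0, 0, 0], [0, 0, 0], [0, 0, 0]], "grip_force": 40}}

```text
time_s: 5.45
position: [562.7, 309.9, 5.2]
tool_rot: [1.0, 0.003, 0.001, -0.001]
wrist_force: [-0.1, -0.7, 5.8]
grip_width: 0.683
gripper_force: 43.6
```

Request:
{"op": "carry_out", "data": {"hand": [0.5, 0.5, 0.5, 0.5, 0.5, 0.5, 0.5, 0.5, 0.5, 0.5], "delta_pos": [[0, 0, -20], [0, 0, -60], [-8, 25, -95], [-20, 60, -125], [-32, 95, -150], [-44, 130, -150], [-56, 165, -150], [-68, 200, -150], [-80, 235, -150], [-92, 265, -150]], "twist": [[0, 0, 0], [0, 0, 0], [0, 0, 0], [0, 0, 0], [0, 0, 0], [0, 0, 0], [0, 0, 0], [0, 0, 0], [0, 0, 0], [0, 0, 0]]}}

```text
time_s: 6.28
position: [469.9, 40.6, 153.1]
tool_rot: [1.0, 0.002, -0.0, 0.001]
wrist_force: [-0.1, -1.0, -0.8]
grip_width: 0.688
gripper_force: 43.6
```

Request:
{"op": "carry_out", "data": {"hand": [0.5, 0.5, 0.5, 0.5, 0.5, 0.5, 0.5], "delta_pos": [[-14, 25, 0], [-28, 45, 0], [-40, 58, 0], [-48, 62, 0], [-48, 62, 0], [-48, 62, 0], [-48, 62, 0]], "twist": [[0, 0, 0], [0, 0, 0], [0, 0, 0], [0, 0, 0], [0, 0, 0], [0, 0, 0], [0, 0, 0]]}}

```text
time_s: 6.87
position: [424.4, -17.1, 153.6]
tool_rot: [1.0, 0.004, 0.001, -0.0]
wrist_force: [-0.4, -0.7, -1.3]
grip_width: 0.682
gripper_force: 43.6
```

```bash
python3 look.py w4 stud_top:62.5 roller_seat:16 snap_balls:52.5 bracket:6;python3 -c "
from h import *
s=sensors.get_state();print(s['position'],Ro.from_quat(s['tool_rot']).as_rotvec(),s['grip_width'])"
```

```text
[424.4 -17.1 153.6] 6.8667
stud_top 0.91 [287.9 144.4] [476.8 -17.7  62.5]
roller_seat 0.71 [287.5 142.7] [475.5 -17.5  16. ]
snap_balls 0.96 [289.5 142.5] [477.6 -19.   52.5]
bracket 0.8 [289.7 144.5] [473.5 -19.5   6. ]
[423.94510954 -17.8393771  153.26957701] [-3.14101654e+00 -1.18000956e-02 -2.37959961e-04] 0.6837304312451795
```

View pics/w4.png

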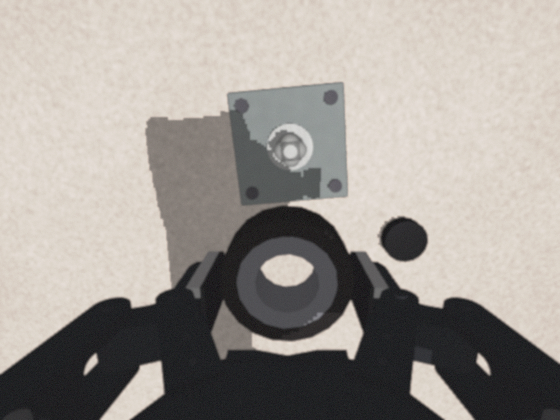

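The stud's top face is at (290,152) and its bolts average to (290,146). The roller hangs level, its rim centred at about (288,273).

```bash
python3 - <<'E'
from h import *
np.set_printoptions(precision=1,suppress=True)
k=np.load("pics/w4.npy",allow_pickle=True)[0]
print(atz(k,(290,152),62.5),atz(k,(290,145.75),12))
z=153.4-5+24
for p in [(224,270),(352,270),(288,207),(288,339)]: print(atz(k,p,z))
im=cv2.imread("pics/w4.png",0)[125:175,260:320]
cv2.imwrite("pics/c4.png",cv2.resize(im,None,fx=10,fy=10))
b=cv2.cvtColor(cv2.imread("pics/w4.png"),cv2.COLOR_BGR2GRAY)
print(b[150:156,275:305])
E
```

```text
[471.3 -19.3  62.5] [472.7 -19.8  12. ]
[430.1   9.6 172.4]
[430.6 -45.3 172.4]
[458.2 -17.6 172.4]
[395.9 -18.2 172.4]
[[129 140 153 160 157 144 126 131 160 190 208 211 209 209 212 212 213 213
  213 212 209 198 171 148 149 166 175 173 170 164]
 [129 142 153 161 159 147 132 136 163 195 207 208 209 213 212 212 213 213
  212 210 212 200 172 152 148 164 174 171 168 162]
 [133 144 156 162 162 150 133 137 164 194 205 208 209 212 209 211 211 211
  212 210 210 199 173 150 147 161 170 171 166 158]
 [137 142 151 159 161 152 135 130 157 188 204 210 210 212 210 211 212 212
  211 210 208 195 171 148 147 155 165 166 165 159]
 [143 140 147 156 160 152 136 126 146 180 200 208 210 211 213 210 211 210
  212 209 202 188 160 141 140 152 161 159 158 160]
 [150 140 141 151 157 148 131 122 132 161 189 202 210 210 211 214 212 212
  211 206 193 172 149 136 135 146 154 154 156 170]]
```

View pics/c4.png

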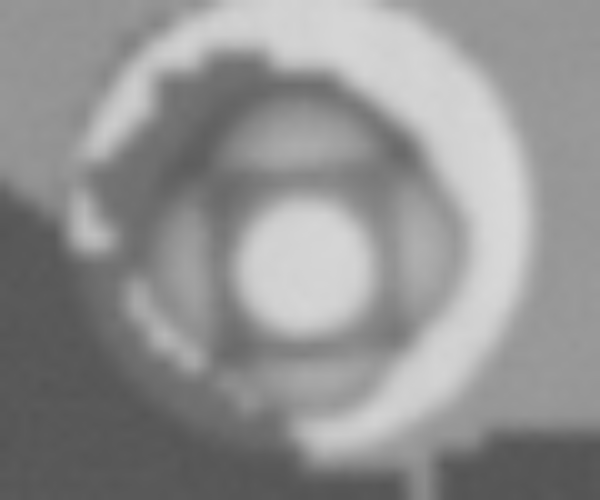

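```bash
cat > fit.py <<'E'
import sys
from h import *
from scipy.optimize import minimize
np.set_printoptions(precision=2,suppress=True)
s=sensors.get_state();p=np.array(s["position"]);k=cams.get_calibration("wrist");im=cams.capture("wrist")
m=models.regions_of("roller_center","wrist")
r=max(m,key=lambda d:d["pixels"][200:345,220:360].sum());m=r["pixels"];print(p,r["p"],m.sum(),r["at"])
a=np.linspace(0,2*np.pi,60);C=np.c_[np.cos(a),np.sin(a)]
def poly(x,y,z,R): return np.array([proj(k,[x+R*c[0],y+R*c[1],z]) for c in C])
def pm(v):
    o=np.zeros(m.shape,np.uint8);h=cv2.convexHull(np.r_[poly(*v,30),poly(v[0],v[1],v[2]+24,30)].astype(np.float32))
    cv2.fillConvexPoly(o,np.round(h*16).astype(np.int32),1,shift=4)
    b1=np.zeros_like(o);b2=b1.copy()
    cv2.fillConvexPoly(b1,np.round(poly(v[0],v[1],v[2]+24,14)*16).astype(np.int32),1,shift=4)
    cv2.fillConvexPoly(b2,np.round(poly(*v,14)*16).astype(np.int32),1,shift=4)
    return o-(b1&b2)
f=lambda v:(pm(v)!=m).sum()
best=min((minimize(f,[p[0]+dx,p[1],p[2]+dz],method="Nelder-Mead",options=dict(initial_simplex=np.array([p[0]+dx,p[1],p[2]+dz])+np.array([[0,0,0],[3,0,0],[0,3,0],[0,0,5]]))) for dx in(-3,2) for dz in(-4,-12)),key=lambda o:o.fun)
print(best.x,best.x-p,best.fun)
o=im.copy();v=best.x
for z,R in((0,30),(24,30),(24,14),(0,14)): cv2.polylines(o,[np.round(poly(v[0],v[1],v[2]+z,R)).astype(np.int32)],True,(255,0,0))
save(cv2.resize(o[190:350,200:370],None,fx=4,fy=4),sys.argv[1])
E
python3 fit.py f1
```

```text
[423.95 -17.84 153.27] 0.93 13017 [0.5127, 0.6843]
[421.22 -17.96 143.79] [-2.73 -0.12 -9.48] 238.0
```

View pics/f1.png

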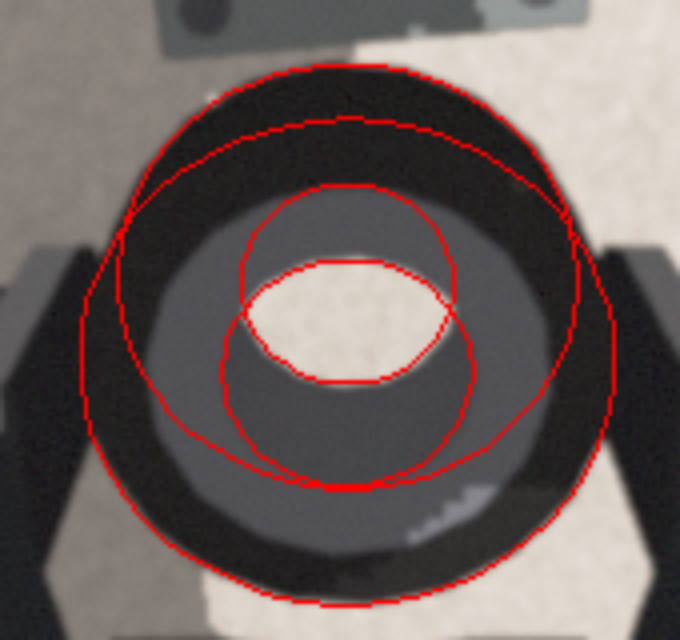

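The fitted cylinder outline matches the image closely. Relative to the roller, the stud is 51 mm ahead and 1.6 mm to the right. Moving over it.

Request:
{"op": "carry_out", "data": {"hand": [0.5, 0.5, 0.5, 0.5, 0.5, 0.5, 0.5], "delta_pos": [[20, 1, 15], [40, 1.6, 35], [50.7, 1.6, 50], [50.7, 1.6, 62], [50.7, 1.6, 69], [50.7, 1.6, 69], [50.7, 1.6, 69]], "twist": [[0, 0, 0], [0, 0, 0], [0, 0, 0], [0, 0, 0], [0, 0, 0], [0, 0, 0], [0, 0, 0]]}}

```text
time_s: 7.8
position: [473.8, -19.9, 84.2]
tool_rot: [1.0, 0.003, -0.0, -0.0]
wrist_force: [0.3, -0.1, -1.2]
grip_width: 0.684
gripper_force: 43.5
```

```bash
python3 look.py w5; python3 -c "
import cv2;im=cv2.imread('pics/w5.png')[180:350,190:390];cv2.imwrite('pics/c5.png',cv2.resize(im,None,fx=3,fy=3))"
```

```text
[473.8 -19.9  84.2] 7.8
```

View pics/c5.png

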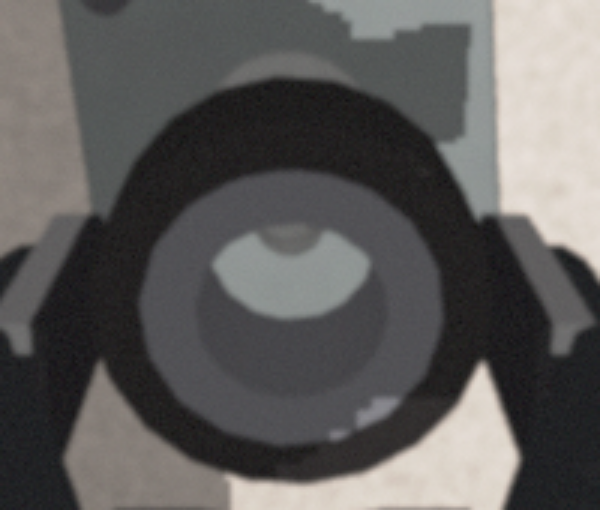

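```bash
python3 - <<'E'
from h import *
np.set_printoptions(precision=2,suppress=True)
k=np.load("pics/w5.npy",allow_pickle=True)[0]
print(proj(k,[467,-19.5,62.5]),atz(k,(286.7,265),62.5))
s=sensors.get_state();print(s["position"],Ro.from_quat(s["tool_rot"]).as_matrix())
E
```

```text
[285.54 258.72] [463.16 -20.17  62.5 ]
[474.36 -19.92  84.8 ] [[ 1.    0.01  0.  ]
 [ 0.01 -1.   -0.  ]
 [ 0.    0.   -1.  ]]
```

Request:
{"op": "carry_out", "data": {"hand": [0.5, 0.5, 0.5, 0.5, 0.5], "delta_pos": [[0, 0, 5], [0, 0, 10], [0, 0, 16], [0, 0, 22], [0, 0, 22]], "twist": [[0, 0, 0], [0, 0, 0], [0, 0, 0], [0, 0, 0], [0, 0, 0]]}}

```text
time_s: 8.27
position: [472.9, -20.1, 60.9]
tool_rot: [1.0, 0.003, -0.001, -0.0]
wrist_force: [0.1, -0.4, -1.2]
grip_width: 0.679
gripper_force: 43.5
```

Request:
{"op": "carry_out", "data": {"hand": [0.5, 0.5, 0.5, 0.5, 0.5], "delta_pos": [[0, 0, 4], [0, 0, 8], [0, 0, 12], [0, 0, 16], [0, 0, 20]], "twist": [[0, 0, 0], [0, 0, 0], [0, 0, 0], [0, 0, 0], [0, 0, 0]]}}

```text
time_s: 8.68
position: [474.0, -20.0, 41.8]
tool_rot: [1.0, 0.003, -0.0, 0.0]
wrist_force: [-1.6, 0.7, 0.1]
grip_width: 0.683
gripper_force: 43.6
```

Request:
{"op": "carry_out", "data": {"hand": [0.5, 0.5, 0.5, 0.5, 0.5, 0.5], "delta_pos": [[-0.7, -0.3, 3], [-0.7, -0.3, 6], [-0.7, -0.3, 9], [-0.7, -0.3, 12], [-0.7, -0.3, 15], [-0.7, -0.3, 15]], "twist": [[0, 0, 0], [0, 0, 0], [0, 0, 0], [0, 0, 0], [0, 0, 0], [0, 0, 0]]}}

```text
time_s: 9.18
position: [473.1, -19.8, 26.7]
tool_rot: [1.0, 0.003, -0.0, -0.0]
wrist_force: [0.3, -0.1, -1.6]
grip_width: 0.687
gripper_force: 43.6
```

Request:
{"op": "carry_out", "data": {"hand": [0.5, 0.5, 0.5, 0.5, 0.5], "delta_pos": [[0, 0, 1.5], [0, 0, 3], [0, 0, 4], [0, 0, 5], [0, 0, 5]], "twist": [[0, 0, 0], [0, 0, 0], [0, 0, 0], [0, 0, 0], [0, 0, 0]]}}

```text
time_s: 9.6
position: [473.4, -19.7, 22.1]
tool_rot: [1.0, 0.003, -0.0, 0.0]
wrist_force: [0.7, -0.8, -1.1]
grip_width: 0.685
gripper_force: 43.6
```

Request:
{"op": "carry_out", "data": {"hand": [0.5, 0.5, 0.5, 0.5, 0.5], "delta_pos": [[0, 0, 1], [0, 0, 2], [0, 0, 3], [0, 0, 4], [0, 0, 4]], "twist": [[0, 0, 0], [0, 0, 0], [0, 0, 0], [0, 0, 0], [0, 0, 0]]}}

```text
time_s: 10.02
position: [473.7, -19.7, 21.0]
tool_rot: [1.0, 0.003, -0.0, 0.001]
wrist_force: [-7.2, -0.5, 21.7]
grip_width: 0.686
gripper_force: 45.7
```

The roller is home: contact at TCP z 21 mm matches the grasp height plus 16. Releasing, then on to the cap.

Request:
{"op": "carry_out", "data": {"hand": [1, 1, 1, 1, 1, 1, 1, 1, 1, 1], "delta_pos": [[0, 0, -2], [0, 0, -3], [0, 0, -3], [0, 0, -3], [0, 0, -3], [0, 0, -3], [0, 0, -30], [0, 0, -65], [0, 0, -100], [0, 0, -125]], "twist": [[0, 0, 0], [0, 0, 0], [0, 0, 0], [0, 0, 0], [0, 0, 0], [0, 0, 0], [0, 0, 0], [0, 0, 0], [0, 0, 0], [0, 0, 0]]}}

```text
time_s: 10.85
position: [474.4, -19.4, 145.8]
tool_rot: [1.0, 0.003, 0.001, -0.0]
wrist_force: [1.0, -0.2, 0.3]
grip_width: 1.005
gripper_force: 0.0
```

Request:
{"op": "carry_out", "data": {"hand": [1, 1, 1, 1, 1, 1, 1, 1, 1, 1], "delta_pos": [[-5, 25, -15], [-10, 62, -30], [-15, 98, -40], [-20, 134, -40], [-22, 170, -40], [-22, 206, -40], [-22, 236, -40], [-22, 258, -40], [-22, 268, -40], [-22, 268, -40]], "twist": [[0, 0, 0], [0, 0, 0], [0, 0, 0], [0, 0, 0], [0, 0, 0], [0, 0, 0], [0, 0, 0], [0, 0, 0], [0, 0, 0], [0, 0, 0]]}}

```text
time_s: 11.68
position: [452.1, -290.7, 182.6]
tool_rot: [1.0, 0.0, -0.001, 0.0]
wrist_force: [0.2, -0.2, 0.4]
grip_width: 1.003
gripper_force: 0.0
```

Request:
{"op": "carry_out", "data": {"hand": [1, 1, 1], "delta_pos": [[0, 0, 0], [0, 0, 0], [0, 0, 0]], "twist": [[0, 0, 0], [0, 0, 0], [0, 0, 0]]}}

```text
time_s: 11.93
position: [453.8, -285.2, 183.4]
tool_rot: [1.0, 0.005, 0.0, -0.001]
wrist_force: [-1.0, 0.5, 0.5]
grip_width: 1.001
gripper_force: 0.0
```

```bash
cat > cap.py <<'E'
import sys
from h import *
from scipy.optimize import minimize
np.set_printoptions(precision=2,suppress=True)
s=sensors.get_state();p=np.array(s["position"]);k=cams.get_calibration("wrist");im=cams.capture("wrist");save(im,sys.argv[1])
a=np.linspace(0,2*np.pi,60);C=np.c_[np.cos(a),np.sin(a)]
def poly(x,y,z,R): return np.array([proj(k,[x+R*c[0],y+R*c[1],z]) for c in C])
print(p,s["time_s"],Ro.from_quat(s["tool_rot"]).as_rotvec())
held=len(sys.argv)>2
for r in models.regions_of("cap","wrist"):
    m=r["pixels"];print(r["p"],m.sum(),np.array(r["at"])*[560,420],im[m].mean(0))
    if r["p"]<.3: continue
    def pm(v):
        o=np.zeros(m.shape,np.uint8);z=v[2] if held else 0
        h=cv2.convexHull(np.r_[poly(v[0],v[1],z,18),poly(v[0],v[1],z+30,18),poly(v[0],v[1],z+32,16)].astype(np.float32))
        cv2.fillConvexPoly(o,np.round(h*16).astype(np.int32),1,shift=4);return o
    f=lambda v:(pm(v)!=m).sum()
    x0=atz(k,np.array(r["at"])*[560,420],16)[:2] if not held else np.array([p[0],p[1],p[2]-4])
    sx=np.vstack([x0]+[x0+3*e for e in np.eye(len(x0))])
    b=minimize(f,x0,method="Nelder-Mead",options=dict(initial_simplex=sx));print("fit",b.x,b.x-p[:len(x0)],b.fun)
E
python3 cap.py w6
```

```text
[ 453.77 -285.17  183.43] 11.9333 [-3.14 -0.02 -0.  ]
0.89 1166 [292.32 152.42] [100.95  99.35 103.19]
fit [ 493.62 -291.41] [39.85 -6.24] 107.0
0.66 1593 [288.68  66.49] [ 49.46 118.59  63.43]
fit [ 570.79 -285.99] [117.02  -0.82] 68.0
```

Only the grey cap matters here; it sits at (292,152), about (493.5,-291) mm. Descending to TCP z 9 so the fingertips will stay clear of the roller later.

Request:
{"op": "carry_out", "data": {"hand": [1, 1, 1, 1, 1, 1, 1, 1, 1, 1], "delta_pos": [[20, 3, 30], [40, 5.5, 60], [40, 5.5, 90], [40, 5.5, 115], [40, 5.5, 135], [40, 5.5, 150], [40, 5.5, 162], [40, 5.5, 170], [40, 5.5, 174], [40, 5.5, 174]], "twist": [[0, 0, 0], [0, 0, 0], [0, 0, 0], [0, 0, 0], [0, 0, 0], [0, 0, 0], [0, 0, 0], [0, 0, 0], [0, 0, 0], [0, 0, 0]]}}

```text
time_s: 12.87
position: [493.0, -292.8, 9.0]
tool_rot: [1.0, 0.003, -0.0, -0.0]
wrist_force: [0.4, -1.4, 0.6]
grip_width: 0.999
gripper_force: 0.0
```

Request:
{"op": "carry_out", "data": {"hand": [0.7, 0.5, 0.2, 0.2, 0.2, 0.2, 0.2, 0.2, 0.2, 0.2], "delta_pos": [[0, 0, 0], [0, 0, 0], [0, 0, 0], [0, 0, 0], [0, 0, 0], [0, 0, 0], [0, 0, 0], [0, 0, 0], [0, 0, 0], [0, 0, 0]], "twist": [[0, 0, 0], [0, 0, 0], [0, 0, 0], [0, 0, 0], [0, 0, 0], [0, 0, 0], [0, 0, 0], [0, 0, 0], [0, 0, 0], [0, 0, 0]], "grip_force": 70}}

```text
time_s: 13.7
position: [494.1, -293.6, 10.5]
tool_rot: [1.0, 0.003, 0.001, 0.001]
wrist_force: [-1.8, -0.5, 6.3]
grip_width: 0.397
gripper_force: 70.2
```

Request:
{"op": "carry_out", "data": {"hand": [0.2, 0.2, 0.2, 0.2, 0.2, 0.2, 0.2, 0.2, 0.2, 0.2], "delta_pos": [[0, 0, -20], [0, 0, -60], [-8, -25, -95], [-18, -60, -120], [-28, -95, -140], [-38, -130, -145], [-48, -165, -145], [-58, -200, -145], [-66, -235, -145], [-70, -258, -145]], "twist": [[0, 0, 0], [0, 0, 0], [0, 0, 0], [0, 0, 0], [0, 0, 0], [0, 0, 0], [0, 0, 0], [0, 0, 0], [0, 0, 0], [0, 0, 0]]}}

```text
time_s: 14.53
position: [419.5, -31.7, 154.1]
tool_rot: [1.0, 0.005, -0.001, -0.0]
wrist_force: [-0.0, 0.8, -0.5]
grip_width: 0.399
gripper_force: 69.8
```

Request:
{"op": "carry_out", "data": {"hand": [0.2, 0.2, 0.2, 0.2, 0.2], "delta_pos": [[0, -12, 0], [0, -16, 0], [0, -16, 0], [0, -16, 0], [0, -16, 0]], "twist": [[0, 0, 0], [0, 0, 0], [0, 0, 0], [0, 0, 0], [0, 0, 0]]}}

```text
time_s: 14.95
position: [421.6, -21.1, 154.0]
tool_rot: [1.0, 0.002, -0.0, 0.0]
wrist_force: [-0.5, 0.8, -0.4]
grip_width: 0.399
gripper_force: 69.8
```

```bash
python3 cap.py w7 held; python3 - <<'E'
from h import *
for n in("stud_top",):
    for d in models.look_for(n,"wrist")[:1]: print(n,d["p"],atz("wrist",np.array(d["at"])*[560,420],62.5))
E
```

```text
[421.55 -21.1  154.05] 14.95 [ 3.14  0.01 -0.  ]
0.77 6033 [287.39 272.92] [76.41 75.71 78.84]
fit [418.57 -21.27 138.64] [ -2.98  -0.17 -15.41] 89.0
stud_top 0.77 [479.32948165 -16.98603933  62.5       ]
```

View pics/w7.png

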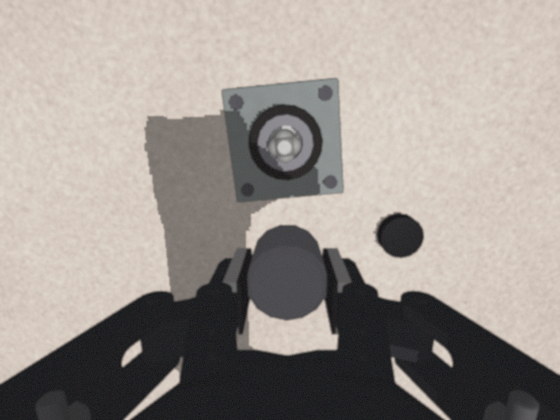

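The seated roller rings the stud at (285,142), with the stud's top at (284,147). The cap is held level, and its camera offset matches the roller's.

```bash
python3 - <<'E'
from h import *
np.set_printoptions(precision=2,suppress=True)
s=sensors.get_state();k=cams.get_calibration("wrist");im=cams.capture("wrist");save(im,"w8")
g=cv2.cvtColor(im,cv2.COLOR_RGB2GRAY)[135:160,270:300]
n,l,st,c=cv2.connectedComponentsWithStats((g>185).astype(np.uint8))
for i in range(1,n): print(st[i],c[i]+[270,135],atz(k,c[i]+[270,135],62.5))
print(s["position"],delta([473.7,-19.8,84]),Ro.from_quat(s["tool_rot"]).as_rotvec())
E
```

```text
[  9   6  13  13 121] [284.88 146.91] [471.94 -19.43  62.5 ]
[421.53 -20.67 154.08] [52.17 -0.46 70.12] [ 3.14  0.01 -0.  ]
```

Request:
{"op": "carry_out", "data": {"hand": [0.2, 0.2, 0.2, 0.2, 0.2, 0.2, 0.2], "delta_pos": [[20, -0.5, 20], [40, -0.8, 40], [52.5, -0.9, 55], [52.5, -0.9, 66], [52.5, -0.9, 74], [52.5, -0.9, 74], [52.5, -0.9, 74]], "twist": [[0, 0, 0], [0, 0, 0], [0, 0, 0], [0, 0, 0], [0, 0, 0], [0, 0, 0], [0, 0, 0]]}}

```text
time_s: 15.73
position: [472.9, -18.4, 80.2]
tool_rot: [1.0, 0.003, -0.001, 0.0]
wrist_force: [-0.0, -0.3, -0.3]
grip_width: 0.398
gripper_force: 69.8
```

Request:
{"op": "carry_out", "data": {"hand": [0.2, 0.2, 0.2, 0.2, 0.2, 0.2], "delta_pos": [[0, 0, 2], [0, 0, 4], [0, 0, 6], [0, 0, 8], [0, 0, 9], [0, 0, 9]], "twist": [[0, 0, 0], [0, 0, 0], [0, 0, 0], [0, 0, 0], [0, 0, 0], [0, 0, 0]]}}

```text
time_s: 16.23
position: [473.8, -18.3, 71.1]
tool_rot: [1.0, 0.003, -0.0, 0.0]
wrist_force: [-0.7, 0.5, 0.7]
grip_width: 0.398
gripper_force: 69.8
```

Request:
{"op": "carry_out", "data": {"hand": [0.2, 0.2, 0.2, 0.2, 0.2, 0.2], "delta_pos": [[0, 1.2, 0], [0, 1.2, 1], [0, 1.2, 2], [0, 1.2, 3], [0, 1.2, 4], [0, 1.2, 4]], "twist": [[0, 0, 0], [0, 0, 0], [0, 0, 0], [0, 0, 0], [0, 0, 0], [0, 0, 0]]}}

```text
time_s: 16.73
position: [473.2, -19.3, 67.2]
tool_rot: [1.0, 0.003, -0.001, -0.0]
wrist_force: [-2.9, 0.7, 3.7]
grip_width: 0.397
gripper_force: 70.0
```

Request:
{"op": "carry_out", "data": {"hand": [0.2, 0.2, 0.2, 0.2, 0.2], "delta_pos": [[-0.5, 0, 1], [-0.5, 0, 2], [-0.5, 0, 3], [-0.5, 0, 4], [-0.5, 0, 5]], "twist": [[0, 0, 0], [0, 0, 0], [0, 0, 0], [0, 0, 0], [0, 0, 0]]}}

```text
time_s: 17.15
position: [473.1, -19.2, 63.3]
tool_rot: [1.0, 0.003, -0.0, 0.0]
wrist_force: [-3.6, 0.3, 8.3]
grip_width: 0.398
gripper_force: 70.7
```

Request:
{"op": "carry_out", "data": {"hand": [0.2, 0.2, 0.2, 0.2], "delta_pos": [[0, 0, 1], [0, 0, 2], [0, 0, 3], [0, 0, 3]], "twist": [[0, 0, 0], [0, 0, 0], [0, 0, 0], [0, 0, 0]]}}

```text
time_s: 17.48
position: [472.5, -19.3, 58.2]
tool_rot: [1.0, 0.003, -0.001, -0.0]
wrist_force: [-0.8, 0.3, -4.3]
grip_width: 0.395
gripper_force: 70.0
```

It clicked: the force dropped at z 58. Pressing on down to the bottom.

Request:
{"op": "carry_out", "data": {"hand": [0.2, 0.2, 0.2, 0.2, 0.2, 0.2], "delta_pos": [[0, 0, 1], [0, 0, 2], [0, 0, 3], [0, 0, 4], [0, 0, 5], [0, 0, 5]], "twist": [[0, 0, 0], [0, 0, 0], [0, 0, 0], [0, 0, 0], [0, 0, 0], [0, 0, 0]]}}

```text
time_s: 17.98
position: [473.6, -19.9, 54.3]
tool_rot: [1.0, 0.003, 0.0, 0.0]
wrist_force: [-1.2, 0.1, -0.9]
grip_width: 0.395
gripper_force: 70.2
```

Request:
{"op": "carry_out", "data": {"hand": [0.2, 0.2, 0.2, 0.2], "delta_pos": [[0, 0, 0.7], [0, 0, 1.4], [0, 0, 2], [0, 0, 2]], "twist": [[0, 0, 0], [0, 0, 0], [0, 0, 0], [0, 0, 0]]}}

```text
time_s: 18.32
position: [473.7, -19.8, 53.4]
tool_rot: [1.0, 0.003, 0.0, 0.001]
wrist_force: [-3.8, -1.0, 6.7]
grip_width: 0.395
gripper_force: 71.1
```

Request:
{"op": "carry_out", "data": {"hand": [0.2, 0.2, 0.2, 0.2], "delta_pos": [[-0.2, 0, 0.5], [-0.2, 0, 0.5], [-0.2, 0, 0.5], [-0.2, 0, 0.5]], "twist": [[0, 0, 0], [0, 0, 0], [0, 0, 0], [0, 0, 0]]}}

```text
time_s: 18.65
position: [473.7, -19.8, 53.3]
tool_rot: [1.0, 0.003, 0.0, 0.001]
wrist_force: [-5.1, -1.5, 9.6]
grip_width: 0.397
gripper_force: 71.3
```

```bash
python3 cap.py w9 held; python3 -c "
from h import *
s=sensors.get_state();print(s['position'],s['wrist_force'])"
```

```text
[473.69 -19.82  53.31] 18.65 [3.14 0.01 0.  ]
0.89 5998 [288.79 272.5 ] [78.9  78.28 81.72]
fit [470.28 -19.95  37.36] [ -3.41  -0.13 -15.95] 112.0
[473.68593787 -19.84018641  53.31375065] [-5.37439611 -0.60159305  9.10776481]
```

View pics/w9.png

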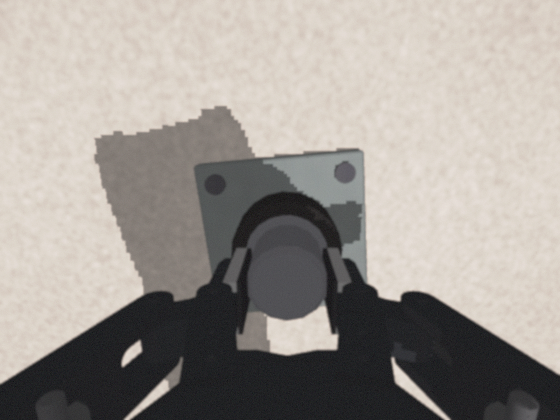

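The cap is bottomed on the stud at (288,270), over the seated roller. A touch more push, then I'll hand in.

Request:
{"op": "carry_out", "data": {"hand": [0.2, 0.2, 0.2, 0.2], "delta_pos": [[-0.2, 0, 0.2], [-0.2, 0, 0.2], [-0.2, 0, 0.2], [-0.2, 0, 0.2]], "twist": [[0, 0, 0], [0, 0, 0], [0, 0, 0], [0, 0, 0]]}}

```text
time_s: 19.08
position: [473.7, -19.8, 53.3]
tool_rot: [1.0, 0.003, 0.001, 0.001]
wrist_force: [-6.3, 0.2, 10.6]
grip_width: 0.397
gripper_force: 71.4
```

```bash
python3 -c "
from h import *
f=sensors.get_state()['wrist_force'];print(f)
if 8.5<f[2]<13: print(manip.close_job())"
```

```text
[-6.25082105  0.21760186 10.60220513]
the job is handed in; nothing more can be done
None
```

The job is handed in at 19 s: the roller is fully home, the cap clicked over the balls and bottomed, and the gripper still holds it down with about 10.6 N; the arm never went near the grease jar.

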